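# Fit the spice grinder's bayonet lid and hold it half way to its lock

## Task

Pick up the loose grinder lid by its bar grip and fit it on the spice grinder: its two lugs go straight down through the two notches in the collar until the lid lies flat on the rim. Then turn it clockwise (seen from above) half way to its lock, about 45 degrees, so that the bar grip points at the raised ribs on the grinder's side, without going on to where the catch clicks. Finish while still gripping the lid there, so that its seal can be checked before it is locked, and leave the other things on the ledge where they are.

Things in the scene. Friction and masses are not known exactly. Their poses are not given: they have to be found in the camera images.
- lid: Loose grinder lid, grey plastic, black bar grip, 60 to 110 g, upright on the ledge on its plug. Origin: centre of the plug's underside; z up, x along the bar and through both lugs. Upwards from the origin: plug, radius 23 mm at its foot, 25.5 mm from 10 mm up, to 14 mm; disc, radius 41 mm, 14 to 18 mm; bar grip 56 mm long (x), 16 mm wide (y), 18 to 48 mm. Same when turned 180 degrees.
- lid_grip (a point): Point on the lid's axis in the bar grip, 40 mm above the lid's origin (22 mm above the disc, 8 mm below the bar's top): good for the point between the finger pads, from above, fingers on the bar's two long sides.
- lid_lug (a point): Outer end of one lug, at x = +34 mm from the lid's axis, 3 mm above the lid's origin; the other is across the lid (x = -34 mm). Each lug is 10 mm wide (y) and 6 mm high, level with the plug's foot.
- grinder: Spice grinder, steel upright cylinder of radius 46 mm (foot 52 mm), 115 mm high, fixed to the ledge. Origin: centre of its underside; z up. Open top with a white plastic collar: round bore of radius 27.5 mm and two notches for the lid's lugs, 16 mm wide, at +x and -x, open out to 38 mm from the axis. Lip of the collar 6 mm thick. Same when turned 180 degrees.
- grinder_socket (a point): Point on the grinder's axis 14 mm below the rim (101 mm above the ledge): the seated lid's origin lies here. Under the lip the lugs have 2 mm of play in height and can turn 88 degrees clockwise (from above) from the notches, not anticlockwise. A hidden sprung catch is met at about 60 degrees and clicks behind a lug (locked) at about 85.
- grinder_half (a point): Top outer edge of one of two raised white ribs outside on the grinder's side (4 mm wide, 16 mm high, 2 mm below the rim), 50 mm from the axis: the half-way mark, 45 degrees clockwise from a notch; the other is across the grinder.
- saucer: Bystander: white ceramic saucer, radius 62 mm, 18 mm high. Origin: centre of its underside.
- spoon: Bystander: steel teaspoon, 140 mm long, lying on the ledge.
- opener: Bystander: red plastic jar opener, a flat fork 185 mm long, 12 mm high, lying on the ledge.
- spicejar: Bystander: small glass spice jar with a swing lid, radius 21 mm, 75 mm high. Origin: centre of its underside.

How it is judged (in metres and radians):
On the way, in this order (a step that is already met when the one before it is completed fails the run):
1. the lid is lifted off the ledge in the fingers (distance of lid from where it was at the start of the episode above 0.03 m and height (world z) of lid above 0.03 m and contact force between the fingers and lid above 1 N), for 0.2 s.
2. the lid, in the fingers, sits flat on the rim with its lugs down through the notches, not yet turned (horizontal distance between lid and grinder_socket below 0.005 m and z of lid in the frame of grinder_socket between -0.004 and 0.004 m and angle between lid's own z axis and vertical below 0.1 rad and angle between the x axis of lid and the x axis of grinder, either way round below 0.3 rad and contact force between the fingers and lid above 1 N), for 0.1 s.
At the end, for the whole second after the job is handed in: The lid sits flat on the grinder (within 4 mm of seated height, 5 mm of the axis, upright within 0.1 rad), turned 33 to 57 degrees clockwise from the notches, still, and gripped by the fingers with more than 1 N (horizontal distance between lid and grinder_socket below 0.005 m and z of lid in the frame of grinder_socket between -0.004 and 0.004 m and angle between lid's own z axis and vertical below 0.1 rad and angle between the x axis of lid and the x axis of grinder, either way round between 0.576 and 0.995 rad and angular speed of lid below 0.1 rad/s and contact force between the fingers and lid above 1 N); the arm keeps its last pose, push and grip.
It fails at once if the seated lid is turned on into the lock catch (past 65 degrees) (horizontal distance between lid and grinder_socket below 0.005 m and z of lid in the frame of grinder_socket between -0.004 and 0.004 m and angle between lid's own z axis and vertical below 0.1 rad and angle between the x axis of lid and the x axis of grinder, either way round above 1.135 rad).
It fails at once if the saucer is pushed away or tipped (distance of saucer from where it was at the start of the episode above 0.03 m or angle between saucer's own z axis and vertical above 0.5 rad).
It fails at once if the spoon is pushed away or tipped (distance of spoon from where it was at the start of the episode above 0.03 m or angle between spoon's own z axis and vertical above 0.5 rad).
It fails at once if the opener is pushed away or tipped (distance of opener from where it was at the start of the episode above 0.03 m or angle between opener's own z axis and vertical above 0.5 rad).
It fails at once if the spicejar is pushed away or tipped (distance of spicejar from where it was at the start of the episode above 0.03 m or angle between spicejar's own z axis and vertical above 0.5 rad).
It also fails if it takes over 51 s, if anything falls off the work surface, if the arm or the gripper's body presses on something with over 40 N, if the wrist force passes 120 N, or if a joint passes its speed limit or range.

## Robot

A 6-joint arm with a two-finger parallel gripper is mounted at the origin on the work surface. World frame = base frame: x ahead of the robot, y to its left, z up, the work surface at z = 0. Lengths are in mm, angles in rad, forces in N, time in s.
With the tool pointing down it reaches from about 375 to 900 mm from the base axis. Payload 3.1 kg.
Tool frame: the origin (TCP) lies on the centre line of the jaws, within the pads' length; the fingertips stand 25 mm ahead of it and the grasp point (between the pads) lies 6 mm ahead of it; z points along the fingers, y is the line along which they close (so a half turn about z gives the same grasp; the last joint's range is limited). The gripper opens to 87 mm and grips with 3 to 60 N. Pads are 19 mm wide; open, the fingers measure 117 mm over their backs; the gripper's body (75 mm by 190 mm) begins 51 mm behind the grasp point.
Start: joints at [-1.448, 0.527, 1.433, -0, 1.181, -0.178], TCP at [185.798, -596.721, 247.548] pointing down, gripper open.
Joint ranges: [-3.08, 3.08], [-0.75, 2.2], [0.22, 2.44], [-1.43, 4.57], [0, 2.65], [-2.85, 2.85]. Speed limits (rad/s): [2.79, 2.79, 3.14, 3.14, 3.14, 3.14].

## Interface

Orientations are given as a unit quaternion [x, y, z, w].
In Python, from rig import manip, optics, job, read_state gives the robot as it stands (manip), with the cameras (optics), the job (job) and the readings as plain functions.
- The arm moves only by the shell command python3 nudge.py FILE [FORCE], which reads ROWS from the file FILE. ROWS is a JSON list of rows, 1 to 12 of them, each of 5 numbers: dx, dy, dz in mm, then a turn about the tool's z in rad, then the opening from 0.0 (shut) to 1.0 (fully open); each row shifts and turns the commanded pose from where the row before left it, along the tool's axes as they then stand; what a row does not reach is not made up. A row lasts 1/12 s, in which the tool goes at most 41.7 mm and 0.125 rad, less where a joint would pass 70% of its speed; a pose out of reach is approached as far as the arm can. The fingers move at their own pace and stop on an object; FORCE is the grip in N (left out, the last holds). Time passes only in rows, so rows that do not move let the fingers close. It prints the time, the measured TCP pose, the force, the opening and the grip force at its end. Input that does not fit is refused with a message, and nothing moves.
- read_state(): the state, without advancing time (a new reading comes with each control period).
- optics.camera(name): name is "scene" or "top"; returns a dict with "color" (384x512x3 uint8, red, green, blue), "mtx" (3x3 intrinsics, pixels), "k1" (the pictures are not rectified: a ray, as slopes to the right and down, at radius r is drawn at 1 + k1 r^2 times it, then the intrinsics apply), "view" (4x4, takes a point from world to camera coordinates). Camera axes: x right, y up, looking along -z (the intrinsics and any distortion apply to the point x, -y, -z); pixel columns grow to the right and rows downward; lengths in mm; the calibration is good to about 2 mm. A picture is of the moment at which its call begins. There is no depth.
- job.hand_in(): hands the job in; it is judged then, once.
The state is a dict: "t": time; "q": joint angles; "qvel": joint speeds; "joint_efforts": joint torques, N m; "eef_pos": TCP position; "orientation": TCP orientation; "force": force on the tool from outside, world axes, zero at the start; "torque": the same for the moment, N m; "gripper_width": opening from 0.0 (shut) to 1.0 (fully open); "gripper_force": force on a finger pad.
Only numpy, scipy, OpenCV 4.12 (cv2) and the standard library are available. Lean on these libraries where they do the work, as an engineer would, in place of code of your own. Each camera call takes 0.05 s, during which the arm holds its last target. There are 200 camera calls.

## Working session

There is one attempt and no reset: what is moved stays moved. The work goes in short steps, Python scripts to look and compute and a shell command to move; the robot and the scene stay as the last step left them, time stands still between calls to the robot, and variables do not carry over. Pictures are saved under pics/ and viewed, at most 10 in all, crops included, and the job is handed in when it is done.

```bash
ls; mkdir -p pics
python3 - <<'E'
from rig import manip, optics, job, read_state
import cv2,numpy as np
for n in("scene","top"):
    c=optics.camera(n);cv2.imwrite(f"pics/{n}0.png",c["color"][:,:,::-1]);np.savez(f"pics/{n}0.npz",**c)
    print(n,c["mtx"].tolist(),c["k1"],np.round(c["view"],3).tolist())
s=read_state();print(s)
E
```

```text
nudge.py
pics
rig.py
scene [[480.8134065540495, 0.0, 258.7262991949408], [0.0, 480.8134065540495, 186.95234271876691], [0.0, 0.0, 1.0]] -0.08374978481785358 [[0.874, 0.486, -0.02, -550.355], [-0.315, 0.599, 0.736, 103.895], [0.37, -0.637, 0.676, -1378.302], [0.0, 0.0, 0.0, 1.0]]
top [[463.5251565429252, 0.0, 251.60406455165497], [0.0, 463.5251565429252, 189.0834250082482], [0.0, 0.0, 1.0]] -0.026660511265391332 [[0.018, -0.999, -0.027, 65.809], [0.993, 0.015, 0.12, -627.405], [-0.119, -0.029, 0.992, -1297.424], [0.0, 0.0, 0.0, 1.0]]
{'t': 0.1, 'q': array([-1.44750042e+00,  5.28380228e-01,  1.43378459e+00, -2.61130373e-06,
        1.18137892e+00, -1.78505857e-01]), 'qvel': array([-1.61234967e-03, -2.83191230e-03, -4.81793821e-03,  9.50011432e-04,
        7.75928932e-04,  3.36863495e-05]), 'joint_efforts': array([-4.78220918e-04, -4.40984094e+01, -1.77151501e+01,  6.34175702e-02,
        5.33786276e-02, -4.06119375e-05]), 'eef_pos': array([ 185.72321186, -596.12757266,  246.6617991 ]), 'orientation': array([ 9.88635506e-01,  1.50329256e-01,  2.57194459e-05, -9.75203866e-04]), 'force': array([-0.10464919, -0.22021229, -0.33412699]), 'torque': array([-0.03806272, -0.00738495, -0.03407746]), 'gripper_force': 0.0, 'gripper_width': 1.0003905426692277}
```

View pics/scene0.png

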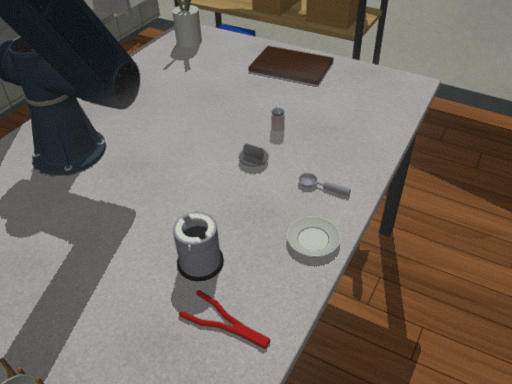

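View pics/top0.png

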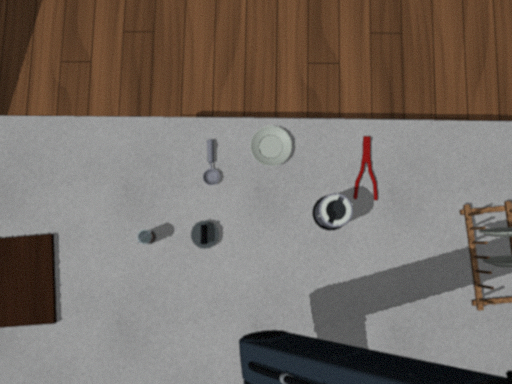

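The scene view shows the lid near (254,157), the grinder rim at (197,225) and the opener, saucer, spoon and jar around them. In the top view the lid is at (206,233) and the collar at (337,210). I'll enlarge both.

Run:
```python
import cv2,numpy as np
s=cv2.imread("pics/scene0.png");t=cv2.imread("pics/top0.png")
z=lambda im,u,v:cv2.resize(im[v-25:v+25,u-30:u+30],(400,300) if 0 else (396,300),interpolation=cv2.INTER_CUBIC)
cv2.imwrite("pics/z0.png",np.vstack([np.hstack([z(s,254,157),z(s,197,228)]),np.hstack([z(t,206,233),z(t,335,210)])]))
```

```text
(no output)
```

View pics/z0.png

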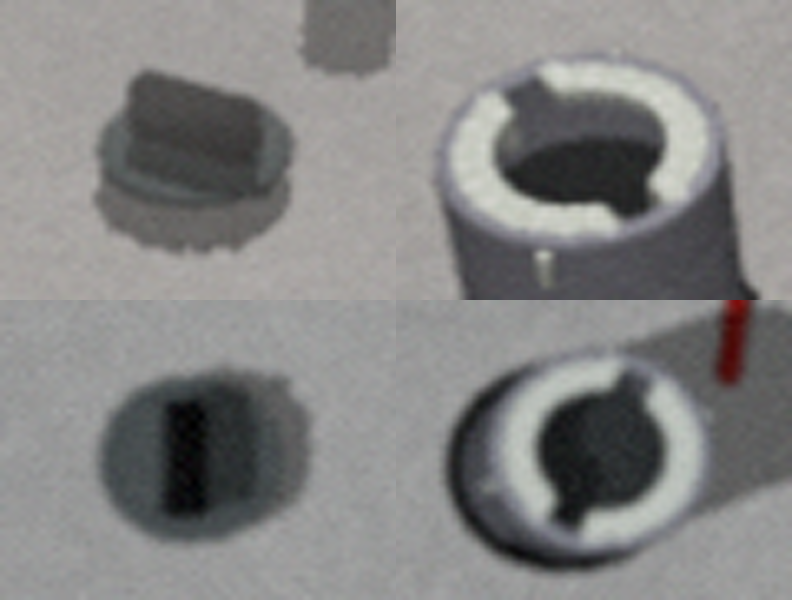

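The crops show the lid's bar close to upright in the top view and centred near (204,234). The collar notches are at top (341,198) and (331,221). One rib is at scene (189,245).

```bash
cat > h.py <<'E'
import cv2,numpy as np
def cast(c,uv,z):
    K=c["mtx"];uv=np.asarray(uv,float).reshape(-1,2)
    D=np.array([float(c["k1"]),0,0,0])
    x=cv2.undistortPoints(uv.reshape(-1,1,2),K,D).reshape(-1,2)
    R=c["view"][:3,:3];o=-R.T@c["view"][:3,3]
    d=np.c_[x[:,0],-x[:,1],-np.ones(len(x))]@R
    return o+d*((z-o[2])/d[:,2])[:,None]
def pix(m): v,u=np.nonzero(m); return np.c_[u,v].astype(float)
def near(m,u,v,r):
    k=np.zeros(m.shape,np.uint8);cv2.circle(k,(u,v),r,1,-1);return m&(k>0)
def circ(p):
    A=np.c_[2*p,np.ones(len(p))];s=np.linalg.lstsq(A,(p**2).sum(1),rcond=None)[0]
    return s[:2],np.sqrt(s[2]+s[:2]@s[:2])
def contour(m): 
    cs=cv2.findContours(m.astype(np.uint8),cv2.RETR_EXTERNAL,cv2.CHAIN_APPROX_NONE)[0]
    return max(cs,key=cv2.contourArea).reshape(-1,2).astype(float)
def axis(p):
    w=np.linalg.svd(p-p.mean(0),full_matrices=False)[2][0]; return np.degrees(np.arctan2(w[1],w[0]))%180
def rect(p): 
    return cv2.minAreaRect(p.astype(np.float32))
E
python3 - <<'E'
from h import *
for n,(gu,gv),(lu,lv) in(("scene",(197,227),(254,155)),("top",(335,210),(205,234))):
    c=dict(np.load(f"pics/{n}0.npz"));g=c["color"].min(2).astype(int)
    m=near(g>165,gu,gv,24)
    ct=contour(m)
    w=cast(c,ct,115)[:,:2]
    # convex hull outer edge
    h=cv2.convexHull(w.astype(np.float32)).reshape(-1,2).astype(float)
    cen,r=circ(h); print(n,"collar",cen,r,m.sum())
    # bright ring half pieces -> notch: dark pixels in ring radius 29..36
    a=pix(near(np.ones_like(m),gu,gv,24));W=cast(c,a,115)[:,:2]-cen
    rr=np.hypot(*W.T);br=g[a[:,1].astype(int),a[:,0].astype(int)]
    k=(rr>29)&(rr<36)&(br<150);P=W[k];th=np.arctan2(P[:,1],P[:,0])
    print(" notch axis",np.degrees(np.angle(np.exp(2j*th).sum()))/2,k.sum(),np.round(np.sort(np.degrees(th))))
    col=c["color"].astype(int)
    mx=col.max(2)
    for t in (45,55):
        b=near(mx<t,lu,lv,14);
        if b.sum()>20:
            w=cast(c,pix(b),48)[:,:2];print(" bar",t,b.sum(),w.mean(0),axis(w),rect(w))
    d=near(mx<105,lu,lv,22);print(" dark",d.sum())
c=dict(np.load("pics/scene0.npz"));r=cast(c,[[189.3,245]],113)[0];print("rib",r)
E
```

```text
scene collar [ 564.79529392 -156.22703987] 38.446494336883056 398
 notch axis -22.659639496478853 43 [-37. -36. -34. -33. -31. -30. -28. -28. -25. -25. -22. -22. -20. -19.
 -17. -17. -14. -12. -11. -10.  -8.  -4.   6.  18.  51. 138. 141. 142.
 144. 145. 147. 149. 151. 152. 154. 155. 157. 157. 160. 160. 163. 165.
 166.]
 dark 593
top collar [ 563.21934502 -157.12444317] 35.79762557091421 244
 notch axis -24.07977838285814 59 [-30. -27. -25. -23. -22. -21. -19. -18. -14. -13. -10.  -9.  -5.  -4.
  -4.   0.   6.  11.  22.  27.  34.  38.  41.  45.  49.  52.  55.  56.
  59.  63.  68.  70.  75.  79.  85.  90.  95. 100. 105. 111. 116. 123.
 127. 131. 134. 134. 138. 141. 141. 144. 147. 148. 151. 152. 153. 155.
 157. 159. 161.]
 bar 45 150 [496.44462021 207.29018388] 176.93139029231415 ((496.29461669921875, 201.778564453125), (53.75367736816406, 31.391376495361328), 1.6165997982025146)
 bar 55 245 [497.50366014 200.90917833] 172.05458312118535 ((496.3399963378906, 199.41070556640625), (38.79642105102539, 60.198448181152344), 88.38495635986328)
 dark 688
rib [ 583.9945149 -198.9733908  113.       ]
```

Run:
```python
from h import *
for n,(gu,gv),ths in(("scene",(197,227),(130,150,165)),("top",(336,210),(120,135,150))):
    c=dict(np.load(f"pics/{n}0.npz"));g=c["color"].min(2).astype(int);print(n,np.percentile(g[near(g>0,gu,gv,22)],[10,30,50,70,90,99]))
    a=pix(near(g>=0,gu,gv,26));W0=cast(c,a,115)[:,:2];br=g[a[:,1].astype(int),a[:,0].astype(int)]
    for t in ths:
        m=near(g>t,gu,gv,22).astype(np.uint8);cs=cv2.findContours(m,cv2.RETR_EXTERNAL,cv2.CHAIN_APPROX_NONE)[0]
        ct=np.vstack([k.reshape(-1,2) for k in cs if len(k)>12])
        w=cast(c,cv2.convexHull(ct.astype(np.float32)).reshape(-1,2),115)[:,:2];cen,r=circ(w)
        W=W0-cen;rr=np.hypot(*W.T);k=(rr>29)&(rr<35)&(br<t-20);th=np.arctan2(W[k,1],W[k,0])
        print(t,cen,r,"res",np.std(np.hypot(*(w-cen).T)),"notch",np.degrees(np.angle(np.exp(2j*th).sum()))/2,np.round(np.sort(np.degrees(th))).astype(int).tolist())
c=dict(np.load("pics/top0.npz"));mx=c["color"].max(2)
for t in(20,25,30,35):
    b=near(mx<t,205,234,14);w=cast(c,pix(b),48)[:,:2];print(" bar",t,b.sum(),w.mean(0),axis(w),rect(w))
c=c["color"][222:247,192:220].max(2);print(c[::2])
```

```text
scene [ 42.  82. 140. 162. 193. 201.]
130 [ 564.23166176 -145.65149896] 50.15338122288032 res 3.434454837846728 notch -69.2602888726458 [-178, -134, -129, -124, -122, -119, -117, -115, -112, -110, -108, -107, -106, -103, -102, -100, -100, -97, -96, -93, -93, -90, -90, -88, -87, -85, -84, -81, -80, -78, -76, -74, -73, -72, -71, -70, -67, -66, -63, -63, -60, -59, -56, -56, -53, -52, -52, -49, -49, -48, -45, -44, -42, -41, -39, -37, -34, -32, -31, -29, -28, -26, -23, 160, 163, 169, 171, 175, 177]
150 [ 562.83665117 -144.66235149] 49.30355674441341 res 2.9641472575050245 notch -59.079929521070184 [-179, -176, -175, -136, -130, -125, -120, -118, -116, -114, -111, -110, -107, -106, -104, -103, -100, -100, -97, -97, -94, -94, -91, -91, -88, -87, -85, -84, -81, -79, -78, -76, -74, -73, -70, -69, -67, -66, -63, -62, -59, -58, -55, -55, -51, -51, -48, -47, -45, -44, -43, -40, -39, -37, -35, -34, -32, -30, -29, -27, -26, -24, -21, -21, -18, -12, 160, 164, 166, 169, 170, 173, 175, 177, 179]
165 [ 565.90545762 -154.72927857] 40.37854041297663 res 0.7537000169111516 notch -24.22265409424423 [-41, 
[... 2444 characters left out ...]
 82  76  80  79  84  76  76  77  62  34  19  17  10  13  17  33  47  51
   51  46  51  48  54  75  80  84  76  90]
 [ 81  79  72  78  82  76  79  76  57  35  21  15  20   2  21  29  44  42
   46  50  49  47  60  70  76  76  79  92]
 [113  85  76  84  79  83  80  78  55  26  15  15  19   9  20  35  46  50
   51  55  49  52  62  72  73  77  79  96]
 [139 108  92  82  83  75  78  68  52  29  19  12  19  12  19  36  53  66
   71  72  74  75  72  79  84  96 108 120]
 [154 144 126 103  91  81  79  73  76  67  57  58  53  63  57  78  74  78
   78  77  83  84  83 101 119 137 141 146]
 [156 152 158 148 135 116 100  93  85  81  78  77  79  78  81  80  84  81
   92 106 117 131 146 150 153 162 154 151]]
```

```bash
cat > g.py <<'E'
from h import *
def collar(c,u,v,ths,R):
    g=c["color"].min(2).astype(int);out=[]
    a=pix(near(g>=0,u,v,26));W0=cast(c,a,115)[:,:2];br=g[a[:,1].astype(int),a[:,0].astype(int)]
    for t in ths:
        n,l,s,_=cv2.connectedComponentsWithStats(near(g>t,u,v,R).astype(np.uint8))
        m=np.isin(l,[i for i in range(1,n) if s[i,4]>30]).astype(np.uint8)
        w=cast(c,cv2.convexHull(pix(m).astype(np.float32)).reshape(-1,2),115)[:,:2];cen,r=circ(w)
        W=W0-cen;rr=np.hypot(*W.T);k=(rr>29)&(rr<35)&(br<t-25);th=np.arctan2(W[k,1],W[k,0])
        d=np.degrees(th);q=abs((d+24+90)%180-90)<25
        print(t,cen,r,"res",np.std(np.hypot(*(w-cen).T)),"notch",np.degrees(np.angle(np.exp(2j*th[q]).sum()))/2,q.sum(),len(q))
E
python3 - <<'E'
from g import *
collar(dict(np.load("pics/top0.npz")),336,209,(150,155,160,165),19)
collar(dict(np.load("pics/scene0.npz")),197,226,(160,165,170,175,180),22)
E
```

```text
150 [ 565.0180986  -153.09413065] 40.66981534958991 res 0.6231065706646031 notch -23.730792244110813 25 25
155 [ 564.74848862 -153.26474354] 40.111044113848166 res 0.4465933564365344 notch -24.233116374407714 28 28
160 [ 564.9298228  -153.26118588] 39.70663250940066 res 0.39625460654437633 notch -24.35501452749249 26 26
165 [ 564.50921208 -153.24650302] 39.126520666133 res 0.47570834019911185 notch -24.189628253654107 27 27
160 [ 558.58656624 -144.41752446] 48.74726921860955 res 4.712507996801464 notch -23.953716152440343 30 67
165 [ 565.95390759 -154.68697437] 40.34082194607687 res 0.8258898600627338 notch -23.764366379758815 35 35
170 [ 566.0381364  -154.71573549] 40.184130469101206 res 0.9504975917342063 notch -24.043701713624777 37 37
175 [ 565.70265481 -154.486133  ] 39.83283264614947 res 1.0996176107944162 notch -24.58936439410009 35 35
180 [ 566.26058728 -154.65208877] 39.285880185538 res 0.8050329709175755 notch -24.384860081314024 37 37
```

```bash
cat > d.py <<'E'
import sys,numpy as np
from rig import manip, optics, job, read_state
from scipy.spatial.transform import Rotation as R
x,y,z,a=map(float,sys.argv[1:5])   # target TCP and tool-x heading (deg)
s=read_state();M=R.from_quat(s["orientation"]).as_matrix()
h=np.degrees(np.arctan2(M[1,0],M[0,0]))
print("t",s["t"],"pos",s["eef_pos"].round(1),"head",h.round(2),"tilt",np.degrees(np.arccos(-M[2,2])).round(2),"q6",s["q"][5].round(2),"w",s["gripper_width"],"gf",s["gripper_force"],"F",s["force"].round(1),"T",s["torque"].round(2))
print("tool d",(M.T@(np.array([x,y,z])-s["eef_pos"])).round(1),"turn",np.radians((h-a+180)%360-180).round(3))
E
echo '[[25.5, -32.2, 0, 0, 1], [25.5, -32.2, 0, 0, 1], [25.5, -32.2, 0, 0, 1], [25.5, -32.2, 0, 0, 1], [25.5, -32.2, 0, 0, 1], [25.5, -32.2, 0, 0, 1], [25.5, -32.2, 0, 0, 1], [25.5, -32.2, 0, 0, 1], [25.5, -32.2, 0, 0, 1], [25.5, -32.2, 0, 0, 1], [25.5, -32.2, 0, 0, 1], [25.5, -32.2, 0, 0, 1]]' > rows.txt && python3 nudge.py rows.txt 25
python3 d.py 495 208.7 150 1.3
```

```text
t: 1.1
eef_pos: [363.2, -134.8, 247.5]
orientation: [0.989, 0.15, 0.0, -0.0]
force: [0.5, -0.2, 0.2]
gripper_width: 1.0
gripper_force: 0.0
t 1.1 pos [ 363.2 -134.8  247.5] head 17.25 tilt 0.01 q6 0.62 w 1.000238127446635 gf 0.0 F [ 0.5 -0.2  0.2] T [-0.01 -0.03  0.01]
tool d [ 227.8 -289.    97.6] turn 0.278
```

```bash
echo '[[25, -32, 0, 0, 1], [25, -32, 0, 0, 1], [25, -32, 0, 0, 1], [25, -32, 0, 0, 1], [25, -32, 0, 0, 1], [25, -32, 0, 0, 1], [25, -32, 0, 0, 1], [25, -32, 0, 0, 1], [25, -32, 0, 0, 1], [0, 0, 32, 0.1, 1], [0, 0, 32, 0.1, 1], [0, 0, 32, 0.08, 1]]' > rows.txt && python3 nudge.py rows.txt >/dev/null
echo '[[0, 0, 0, 0, 1], [0, 0, 0, 0, 1]]' > rows.txt && python3 nudge.py rows.txt>/dev/null; python3 d.py 495 208.7 46 1.3
```

```text
t 2.2667 pos [490.9 204.8 150.1] head 1.38 tilt 0.3 q6 1.73 w 1.0028887124906045 gf 0.0 F [-0.3 -0.3  0.3] T [ 0.03 -0.    0.  ]
tool d [  4.7  -3.9 104.1] turn 0.001
```

Run:
```python
from rig import manip, optics, job, read_state
import cv2,numpy as np
c=optics.camera("scene");np.savez("pics/s1.npz",**c);im=c["color"][:,:,::-1]
d=optics.camera("top");np.savez("pics/t1.npz",**d);jm=d["color"][:,:,::-1]
z=lambda im,u,v:cv2.resize(im[v-45:v+45,u-40:u+40],(400,450),interpolation=cv2.INTER_CUBIC)
cv2.imwrite("pics/z1.png",np.hstack([z(im,254,140),z(jm,206,233)]))
```

```text
(no output)
```

View pics/z1.png

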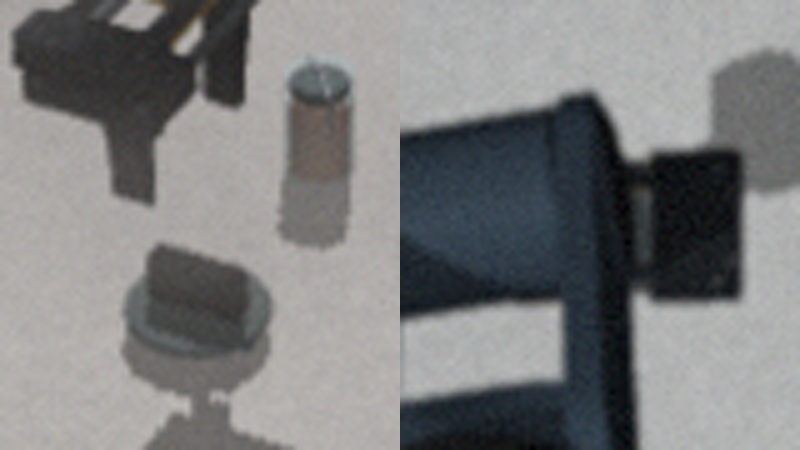

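The scene crop shows the open fingers above and slightly up-left of the bar. That matches the 5–6 mm still to go, and the jaws are lined up across the bar.

```bash
echo '[[4.7, -3.9, 0, 0, 1], [0, 0, 25, 0, 1], [0, 0, 25, 0, 1], [0, 0, 25, 0, 1], [0, 0, 20, 0, 1], [0, 0, 9, 0, 1], [0, 0, 0, 0, 1], [0, 0, 0, 0, 1]]' > rows.txt && python3 nudge.py rows.txt >/dev/null; python3 d.py 495 208.7 46 1.3
python3 - <<'E'
from rig import manip, optics, job, read_state
import cv2,numpy as np
c=optics.camera("scene");im=c["color"][:,:,::-1]
cv2.imwrite("pics/z2.png",cv2.resize(im[110:190,214:294],(480,480),interpolation=cv2.INTER_CUBIC))
E
```

```text
t 3.0333 pos [498.1 209.2  48.6] head 1.25 tilt 0.12 q6 1.74 w 1.0003646480608537 gf 0.0 F [-0.  -0.2  0.3] T [-0.    0.02  0.02]
tool d [-3.1  0.5  2.6] turn -0.001
```

View pics/z2.png

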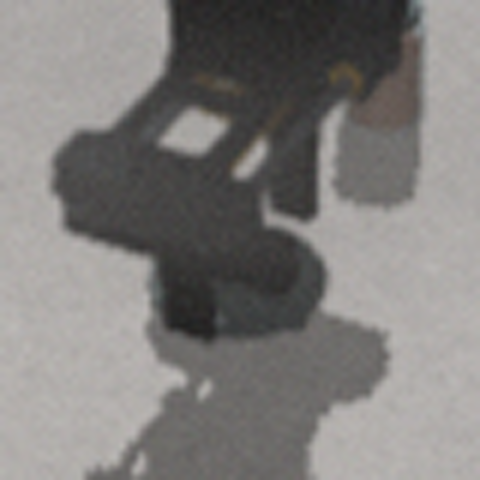

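The fingers straddle the bar. Their midpoint at crop x≈243 matches the disc centre at about 240, so I can close and lift.

```bash
echo '[[-3, 0.5, 2.5, 0, 1], [0, 0, 0, 0, 0.5], [0, 0, 0, 0, 0], [0, 0, 0, 0, 0], [0, 0, 0, 0, 0], [0, 0, 0, 0, 0], [0, 0, 0, 0, 0], [0, 0, 0, 0, 0], [0, 0, 0, 0, 0]]' > rows.txt && python3 nudge.py rows.txt 30; python3 d.py 495 208.7 180 1.3
```

```text
t: 3.83
eef_pos: [494.0, 208.5, 45.0]
orientation: [1.0, 0.011, -0.0, -0.0]
force: [0.1, 0.3, 0.1]
gripper_width: 0.482
gripper_force: 0.0
t 3.8333 pos [494.  208.5  45. ] head 1.25 tilt 0.0 q6 1.74 w 0.48203608801179837 gf 0.0 F [0.1 0.3 0.1] T [ 0.01 -0.02 -0.  ]
tool d [   1.    -0.2 -135. ] turn -0.001
```

```bash
echo '[[0, 0, 0, 0, 0], [0, 0, 0, 0, 0], [0, 0, 0, 0, 0], [0, 0, 0, 0, 0], [0, 0, 0, 0, 0], [0, 0, 0, 0, 0], [0, 0, 0, 0, 0], [0, 0, 0, 0, 0], [0, 0, 0, 0, 0], [0, 0, 0, 0, 0]]' > rows.txt && python3 nudge.py rows.txt 30; python3 d.py 495 208.7 180 1.3
```

```text
t: 4.67
eef_pos: [494.0, 208.5, 45.0]
orientation: [1.0, 0.011, 0.0, -0.0]
force: [-0.0, -0.0, -0.6]
gripper_width: 0.184
gripper_force: 30.0
t 4.6667 pos [494.  208.5  45. ] head 1.25 tilt 0.0 q6 1.74 w 0.18367681375474415 gf 29.999938448891044 F [-0.  -0.  -0.6] T [ 0.03  0.02 -0.03]
tool d [   1.    -0.2 -135. ] turn -0.001
```

Gripped at 16 mm, which is the bar's width. Next I'll lift and carry.

```bash
echo '[[0, 0, -20, 0, 0], [0, 0, -30, 0, 0], [0, 0, -35, 0, 0], [0, 0, -35, 0, 0], [0, 0, -35, 0, 0], [0, 0, 0, 0.1, 0], [0, 0, 0, 0.1, 0], [0, 0, 0, 0.1, 0], [0, 0, 0, 0.1, 0], [0, 0, 0, 0.044, 0], [0, 0, 0, 0, 0]]' > rows.txt && python3 nudge.py rows.txt >/dev/null;  python3 d.py 565.4 -153.9 200 -24.2
```

```text
t 5.5833 pos [493.5 208.3 199.9] head -24.23 tilt 0.05 q6 2.18 w 0.18466141125728505 gf 30.000810767523944 F [ 0.   0.2 -1.2] T [0.09 0.1  0.05]
tool d [ 2.142e+02  3.008e+02 -1.000e-01] turn -0.0
```

```bash
echo '[[10, 14, 0, 0, 0], [19.4, 27.3, 0, 0, 0], [19.4, 27.3, 0, 0, 0], [19.4, 27.3, 0, 0, 0], [19.4, 27.3, 0, 0, 0], [19.4, 27.3, 0, 0, 0], [19.4, 27.3, 0, 0, 0], [19.4, 27.3, 0, 0, 0], [19.4, 27.3, 0, 0, 0], [19.4, 27.3, 0, 0, 0], [19.4, 27.3, 0, 0, 0], [10, 13.8, 0, 0, 0]]' > rows.txt && python3 nudge.py rows.txt >/dev/null; echo '[[0, 0, 0, 0, 0], [0, 0, 0, 0, 0], [0, 0, 0, 0, 0]]' > rows.txt && python3 nudge.py rows.txt >/dev/null;python3 d.py 565.4 -153.9 200 -24.2
python3 - <<'E'
from rig import manip, optics, job, read_state
import cv2,numpy as np
c=optics.camera("scene");np.savez("pics/s3.npz",**c);im=c["color"][:,:,::-1]
d=optics.camera("top");np.savez("pics/t3.npz",**d);jm=d["color"][:,:,::-1]
z=lambda im,u,v:cv2.resize(im[v-40:v+40,u-40:u+40],(400,400),interpolation=cv2.INTER_CUBIC)
cv2.imwrite("pics/z3.png",np.hstack([z(im,200,205),z(jm,340,210)]))
E
```

```text
t 6.8333 pos [ 565.  -152.1  199.6] head -24.14 tilt 0.15 q6 1.54 w 0.18506529653097722 gf 29.999997136183083 F [-0.3  0.4 -1.2] T [ 0.05  0.   -0.04]
tool d [ 1.1  1.5 -0.4] turn 0.001
```

View pics/z3.png

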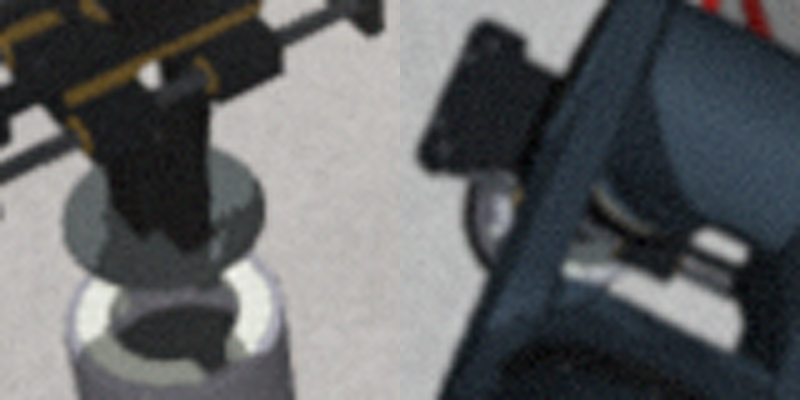

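The scene crop shows the lid hanging level over the collar. The disc's left edge is near crop x=63 and its right edge near 264, with the near notch at (215,345). I'll measure its centre from the disc edges.

Run:
```python
from h import *
c=dict(np.load("pics/s3.npz"));g=c["color"].astype(float).mean(2)
pts=[]
for v in range(200,217):
    row=g[v]
    # left edge: scan from u=165 right; right edge from 222 left
    for rng in (range(164,190),range(224,196,-1)):
        r=list(rng)
        for a,b in zip(r,r[1:]):
            if row[a]>125>=row[b]:
                pts.append((a+(row[a]-125)/(row[a]-row[b])*(b-a),v));break
pts=np.array(pts)
from scipy.optimize import least_squares
w=cast(c,pts,171)[:,:2]
f=lambda p:np.hypot(*(w-p).T)-41
s=least_squares(f,[565,-153],loss="soft_l1",f_scale=1);print(s.x,np.round(f(s.x),1))
print(circ(w))
```

```text
[ 567.9062263  -153.01961997] [ 0.2 -1.1  0.2 -0.5  0.2 -0.7  0.1 -0.7 -0.1 -0.8 -0.1 -0.8 -0.4 -1.
 -0.7 -0.9 -0.8 -0.7 -0.8 -0.4 -1.2 -0.2 -1.2 -0.5 -0.7 -0.5 -0.4 -0.3
 -0.5  0.4 -0.4  0.7 -0.9  0.7]
(array([ 567.98884507, -153.15222583]), np.float64(40.56674567866127))
```

```bash
echo '[[-1.2, 2, 0, 0, 0], [0, 0, 15, 0, 0], [0, 0, 14, 0, 0], [0, 0, 5, 0, 0], [0, 0, 0, 0, 0], [0, 0, 0, 0, 0], [0, 0, 0, 0, 0]]' > rows.txt && python3 nudge.py rows.txt >/dev/null; python3 d.py 563.1 -153.5 146 -24.2
```

```text
t 7.5167 pos [ 564.5 -154.9  166.7] head -24.16 tilt 0.07 q6 1.53 w 0.18641819403404283 gf 29.999781888909638 F [ 0.2 -0.5 -1. ] T [0.1  0.02 0.  ]
tool d [-1.9 -0.7 20.7] turn 0.001
```

```bash
echo '[[-1.7, -0.7, 3, 0, 0], [0, 0, 0, 0, 0], [0, 0, 0, 0, 0], [0, 0, 2, 0, 0], [0, 0, 2, 0, 0], [0, 0, 2, 0, 0], [0, 0, 0, 0, 0]]' > rows.txt && python3 nudge.py rows.txt >/dev/null; python3 d.py 563.1 -153.5 146 -24.2
```

```text
t 8.1 pos [ 562.4 -153.5  156.5] head -24.19 tilt 0.06 q6 1.54 w 0.17703321550939624 gf 29.999882080592215 F [-1.1  0.2 -1.3] T [0.08 0.05 0.04]
tool d [ 0.6 -0.3 10.5] turn 0.0
```

```bash
echo '[[0.5, -0.2, 2, 0, 0], [0, 0, 2, 0, 0], [0, 0, 2, 0, 0], [0, 0, 0, 0, 0], [0, 0, 0, 0, 0]]' > rows.txt && python3 nudge.py rows.txt >/dev/null; python3 d.py 563.1 -153.5 146 -24.2;echo '[[0, 0, 2, 0, 0], [0, 0, 1.5, 0, 0], [0, 0, 0, 0, 0], [0, 0, 0, 0, 0]]' > rows.txt && python3 nudge.py rows.txt >/dev/null; python3 d.py 563.1 -153.5 146 -24.2
```

```text
t 8.5167 pos [ 563.2 -153.6  150.8] head -24.19 tilt 0.03 q6 1.54 w 0.18183607478287597 gf 29.999829581938684 F [-0.2 -0.4 -0.8] T [ 0.07  0.   -0.01]
tool d [-0.1 -0.   4.8] turn 0.0
t 8.85 pos [ 563.2 -153.6  147.4] head -24.19 tilt 0.02 q6 1.54 w 0.17886650076255378 gf 29.999759481288493 F [ 0.2 -0.4 -0.2] T [0.11 0.   0.01]
tool d [-0.1 -0.   1.4] turn 0.0
```

```bash
echo '[[0, 0, 1, 0, 0], [0, 0, 0.7, 0, 0], [0, 0, 0, 0, 0], [0, 0, 0, 0, 0], [0, 0, 0, 0, 0]]' > rows.txt && python3 nudge.py rows.txt >/dev/null; python3 d.py 563.1 -153.5 146 -24.2
python3 - <<'E'
from rig import manip, optics, job, read_state
import cv2,numpy as np
c=optics.camera("scene");np.savez("pics/s4.npz",**c);im=c["color"][:,:,::-1]
cv2.imwrite("pics/z4.png",cv2.resize(im[190:260,160:240],(640,560),interpolation=cv2.INTER_CUBIC))
E
```

```text
t 9.2667 pos [ 563.4 -153.7  146. ] head -24.19 tilt 0.02 q6 1.54 w 0.18131501543313405 gf 30.00037020072341 F [-1.   0.7  1.2] T [ 0.07  0.04 -0.03]
tool d [-0.3 -0.1  0. ] turn 0.0
```

View pics/z4.png

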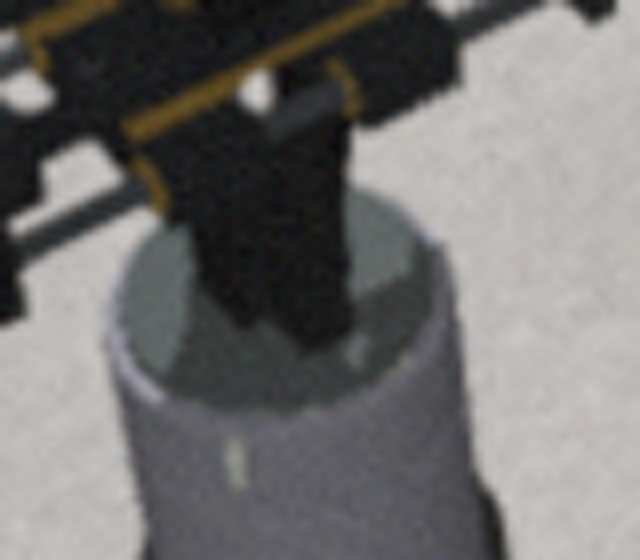

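The lid lies flat on the rim with both lugs in, and the near rib is visible at crop (235,460). I'll turn clockwise about the lid's axis, which sits about 2.5 mm ahead of the TCP along the bar.

```bash
echo '[[0, -0.15, 0, 0.06, 0], [0, -0.15, 0, 0.06, 0], [0, -0.15, 0, 0.06, 0], [0, -0.15, 0, 0.06, 0], [0, 0, 0, 0, 0], [0, 0, 0, 0, 0]]' > rows.txt && python3 nudge.py rows.txt >/dev/null; python3 d.py 564.6 -152 146 -69.2
```

```text
t 9.8167 pos [ 563.8 -153.2  146. ] head -37.86 tilt 0.04 q6 1.78 w 0.18144061325522232 gf 30.000385525636375 F [-0.3 -0.4  1.4] T [ 0.14  0.04 -0.04]
tool d [-0.1 -1.5  0. ] turn 0.547
```

```bash
echo '[[0, -0.15, 0, 0.06, 0], [0, -0.15, 0, 0.06, 0], [0, -0.15, 0, 0.06, 0], [0, -0.15, 0, 0.06, 0], [0, -0.15, 0, 0.06, 0], [0, -0.15, 0, 0.06, 0], [0, -0.15, 0, 0.06, 0], [0, -0.15, 0, 0.06, 0], [0, -0.15, 0, 0.06, 0], [0, 0, 0, 0, 0], [0, 0, 0, 0, 0], [0, 0, 0, 0, 0]]' > rows.txt && python3 nudge.py rows.txt >/dev/null; python3 d.py 564.6 -152 146 -69.2
python3 - <<'E'
from rig import manip, optics, job, read_state
import cv2,numpy as np
c=optics.camera("scene");np.savez("pics/s5.npz",**c);im=c["color"][:,:,::-1]
d=optics.camera("top")["color"][:,:,::-1]
cv2.imwrite("pics/z5.png",np.hstack([cv2.resize(im[190:260,165:235],(400,400),interpolation=cv2.INTER_CUBIC),cv2.resize(d[175:245,300:370],(400,400),interpolation=cv2.INTER_CUBIC)]))
E
```

```text
t 10.8167 pos [ 564.8 -152.4  146. ] head -68.79 tilt 0.03 q6 2.32 w 0.17987748526060424 gf 30.000363243743777 F [-0.8  0.2  2.6] T [ 0.15  0.05 -0.03]
tool d [-0.4  0.   0. ] turn 0.007
```

View pics/z5.png

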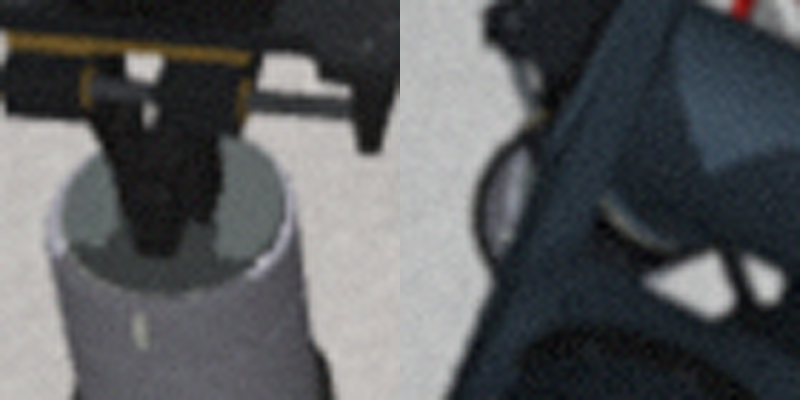

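The lid is flat and centred, and the bar points at the near rib at crop (140,330). The heading has turned 44.6° from the notches and contact forces are light, so I'm handing in.

```bash
python3 -c "
from rig import manip, optics, job, read_state
print(job.hand_in())"
```

```text
the job is handed in; nothing more can be done
None
```

The lid is seated flat on the grinder, turned about 45° clockwise (44.6° measured) to the ribs and still gripped at 30 N; I handed it in at about 11 s, and the hand-in gave no verdict back.

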